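# Unload the sample case and close it up

### The arm

A 6-joint arm with a two-finger parallel gripper is mounted at the origin on the work surface. World frame = base frame: x ahead of the robot, y to its left, z up, the work surface at z = 0. Lengths are in mm, angles in rad, forces in N, time in s.
With the tool pointing down it reaches from about 400 to 925 mm from the base axis. Payload 12.5 kg.
Tool frame: the origin (TCP) lies at the very end of the fingers, on their centre line; the grasp point (between the pads) lies 19 mm behind it (env.grasp_offset is the distance from the TCP to the grasp point, in mm); z points along the fingers, y is the direction in which the jaws open and shut (so a half turn about z gives the same grasp; the last joint's range is limited). The gripper opens to 95 mm and grips with 3 to 60 N. Pads are 20 mm wide; open, the fingers measure 119 mm over their backs; the gripper's body (75 mm by 180 mm) begins 59 mm behind the grasp point.
Start: joints at [1.211, 0.491, 1.559, -0, 1.092, -0.106], TCP at [156.909, 605.001, 214.661] pointing down, gripper open.
Joint ranges: [-3.1, 3.1], [-0.84, 2.19], [0.05, 2.79], [-1.13, 4.28], [0.06, 2.93], [-2.69, 2.69]. Speed limits (rad/s): [2.22, 2.22, 2.79, 3.14, 3.14, 3.14].

### API

Orientations are given as [roll, pitch, yaw] about the fixed x, y, z axes, in that order (R = Rz(yaw) Ry(pitch) Rx(roll)).
In Python, from cell import env gives the robot as it stands. The module is installed in compiled form; this text tells all that it offers.
- The arm moves only by the shell command python3 -m pendant 'ROWS'. ROWS is JSON, one flat list of numbers, 5 for each row, row after row: the shift along the tool's x, y, z as a fraction of full scale, then the turn about the tool's z as a fraction of full scale, then the gripper's target within -1 to 1 (shut at 1, half-way at 0, fully open at -1). In form: [x, y, z, turn, grip, x, y, z, turn, grip, ...]. A call has 1 to 10 rows; each row shifts and turns the commanded pose from where the row before left it, along the tool's axes as they then stand; what a row does not reach is not made up. Full scale, the value 1, is 0.4 m for a shift and 180 degrees for a turn. A row lasts 1/8 s, in which the tool goes at most 62.5 mm and 10.7 degrees, less where a joint would pass 70% of its speed; a pose out of reach is approached as far as the arm can. A call with a number of a shift or a turn outside -1 to 1 is refused whole. A call with a gripper value outside its range is refused whole. The fingers move at their own pace and stop on an object; the grip force is fixed at half the most. Time passes only in rows, so rows that do not move let the fingers close. It gives the time, the measured TCP pose, the force and the opening at its end, in the units of the state.
- env.state(): the state, without advancing time (a new reading comes with each control period).
- env.read_camera(name): name is "scene" or "top" or "wrist"; returns the picture (384x512x3 uint8, red, green, blue); there is no depth.
- env.camera_model(name): a dict with "fx", "fy", "cx", "cy" (pixels), "k1" (the pictures are not rectified: a ray, as slopes to the right and down, at radius r is drawn at 1 + k1 r^2 times it, then the intrinsics apply), "view" (4x4, takes a point from world to camera coordinates); the wrist camera has in their place "tool_from_camera" (4x4, takes a point from camera to tool coordinates, whose origin is the TCP and whose axes are the flange's). Camera axes: x right, y down, z forward; pixel columns grow to the right and rows downward; lengths in mm; the calibration is good to about 2 mm. A picture is of the moment at which its call begins: read the wrist's pose just before it. camera_model takes no time and is no camera call.
- env.job_done(): hands the job in, once; it reports no verdict.
Trained networks look in the newest picture that a camera, given by its name, has taken for a name from the list of things; names that differ only in an ending like _2 or _b are one class to them, and where a whole thing is asked for, a point or a joint stands for the part that bears it (a point fixed in the world has none). Each returns a list of dicts, best first, with "confidence" (0 to 1); they miss things now and then, are a little off and sometimes report something else, mostly with a low value. They report only what shows in the picture. A call takes as long as a camera call. They do not tell look-alikes from the thing itself.
- env.masks_of(thing, camera): "region" (384x512 bool, what is visible of it).
- env.landmark_of(thing, camera): "xyz" ([x, y, z] in mm, in world coordinates, good to about 4 mm: a listed point, or the origin of a listed thing).
The state is a dict: "t": time; "joints": joint angles; "qvel": joint speeds; "tau": joint torques, N m; "eef_pos": TCP position; "tcp_rot": TCP orientation; "ft_force": force on the tool from outside, world axes, zero at the start; "moment": the same for the moment, N m; "opening": opening from 0.0 (shut) to 1.0 (fully open).
Only numpy, scipy, OpenCV 4.12 (cv2) and the standard library are available. Lean on these libraries where they do the work, as an engineer would, in place of code of your own. Each camera call takes 0.05 s, during which the arm holds its last target.

### The job

The adhesive sample tins have finished conditioning: take all of them out of the grey case and stand them upright on the low aluminium riser shelf, in one straight row along its lengthwise centre line, side by side with gaps of less than half a tin's width. Then swing the empty case's lid down and press it until it snaps fully shut past its spring catch, and after that turn the brass hex nut on the purge port clockwise by hand until it is fully tight. Leave the other things on the bench where they are.

Things in the scene. Friction and masses are not known exactly. Their poses are not given: they have to be found in the camera images.
- case: grey sample case, a shallow base 180 mm (x) by 295 mm (y), walls 27 mm high and 5 mm thick, floor 5 mm thick, with a hinged lid along its far (+x) rim and a purge port at its -y side. Fixed to the bench. Origin: centre of its underside, z up, front (with the spring catch) to -x
- lid (a joint): opening angle of the case lid, rad: 0 fully shut, about 1.8 standing open. A shell 180 by 295 mm, 40 mm deep, flat top 67 mm above the bench when shut. Stiff hinge: it stays where it is left. At about 0.075 its nose bar (front, middle) meets the spring catch; about 8 N downward near the front edge snaps it past, and it stays at 0
- lid_hinge (a point): point on the lid's hinge axis (which runs along the case's y), mid length, at case (90, 0, 27) mm
- lid_front (a point): point on the outer face of the lid on its middle line, 150 mm from the hinge axis and 30 mm from the front edge (the place to press)
- nut (a joint): captive brass hex nut on the purge port, vertical axis at case (50, -200) mm, 40 mm across flats, from 50 to 80 mm above the bench, a small round cap above to 86 mm. Value: rad turned clockwise seen from above, start slack, stop at 2.2 = fully tight. At 0 two flats face the case's +x and -x, the rest every 60 degrees. Needs 0.15 N m, stays where left
- nut_mid (a point): centre of the hex nut, 65 mm above the bench; its x axis is normal to a flat
- shelf: low aluminium riser shelf, a flat board 140 mm (x) by 290 mm (y), top 40 mm above the bench, no rim. Fixed. Origin: centre of its underside at bench height, its length along y
- tin1: sample tin, an upright steel cylinder with a pale lid and a paper band, 48 mm across, 50 mm tall, heavy at the foot; may be absent (None from the start). Origin: centre of its underside, z up
- tin2: sample tin, an upright steel cylinder with a pale lid and a paper band, 48 mm across, 50 mm tall, heavy at the foot; may be absent (None from the start). Origin: centre of its underside, z up
- tin3: sample tin, an upright steel cylinder with a pale lid and a paper band, 48 mm across, 50 mm tall, heavy at the foot; may be absent (None from the start). Origin: centre of its underside, z up
- tin4: sample tin, an upright steel cylinder with a pale lid and a paper band, 48 mm across, 50 mm tall, heavy at the foot; may be absent (None from the start). Origin: centre of its underside, z up
- tin5: sample tin, an upright steel cylinder with a pale lid and a paper band, 48 mm across, 50 mm tall, heavy at the foot; may be absent (None from the start). Origin: centre of its underside, z up
- bottle: bystander: amber bottle, 60 mm across, 130 mm tall; origin centre of underside
- tape: bystander: clear tape roll lying flat, 72 mm across, 25 mm high; origin centre of underside
- glovebox: bystander: cardboard glove carton 120 by 240 by 80 mm; origin centre of underside
- beaker: bystander: white plastic beaker, 70 mm across, 90 mm tall; origin centre of underside
- jar: bystander: white jar with black cap, 70 mm across, 80 mm tall; origin centre of underside
- spatula: bystander: spatula, 200 mm long, lying on the bench; origin at its middle on the underside
- filmpad: bystander: stack of blue film sheets, 110 by 150 by 12 mm; origin centre of underside
Mind the look-alikes: they are no part of the job. Leave any orange look-alike of the tin4 alone. What is shaped like the tin3 but purple is not meant.

How it is judged (in metres and radians):
On the way, in this order (a step that is already met when the one before it is completed fails the run):
1. all the tins stand in one neat row on the riser shelf (x of tin1 in the frame of shelf between -0.016 and 0.016 m and y of tin1 in the frame of shelf between -0.13 and 0.13 m and z of tin1 in the frame of shelf between 0.035 and 0.046 m and angle between each of tin1, tin2, tin3, tin4, tin5's own z axis and vertical below 0.1 rad and linear speed of each of tin1, tin2, tin3, tin4, tin5 below 0.03 m/s and x of tin2 in the frame of shelf between -0.016 and 0.016 m and y of tin2 in the frame of shelf between -0.13 and 0.13 m and z of tin2 in the frame of shelf between 0.035 and 0.046 m and x of tin3 in the frame of shelf between -0.016 and 0.016 m and y of tin3 in the frame of shelf between -0.13 and 0.13 m and z of tin3 in the frame of shelf between 0.035 and 0.046 m and x of tin4 in the frame of shelf between -0.016 and 0.016 m and y of tin4 in the frame of shelf between -0.13 and 0.13 m and z of tin4 in the frame of shelf between 0.035 and 0.046 m and x of tin5 in the frame of shelf between -0.016 and 0.016 m and y of tin5 in the frame of shelf between -0.13 and 0.13 m and z of tin5 in the frame of shelf between 0.035 and 0.046 m and (horizontal distance between tin1 and tin2 below 0.072 m or horizontal distance between tin1 and tin3 below 0.072 m or horizontal distance between tin1 and tin4 below 0.072 m or horizontal distance between tin1 and tin5 below 0.072 m) and (horizontal distance between tin2 and tin1 below 0.072 m or horizontal distance between tin2 and tin3 below 0.072 m or horizontal distance between tin2 and tin4 below 0.072 m or horizontal distance between tin2 and tin5 below 0.072 m) and (horizontal distance between tin3 and tin1 below 0.072 m or horizontal distance between tin3 and tin2 below 0.072 m or horizontal distance between tin3 and tin4 below 0.072 m or horizontal distance between tin3 and tin5 below 0.072 m) and (horizontal distance between tin4 and tin1 below 0.072 m or horizontal distance between tin4 and tin2 below 0.072 m or horizontal distance between tin4 and tin3 below 0.072 m or horizontal distance between tin4 and tin5 below 0.072 m) and (horizontal distance between tin5 and tin1 below 0.072 m or horizontal distance between tin5 and tin2 below 0.072 m or horizontal distance between tin5 and tin3 below 0.072 m or horizontal distance between tin5 and tin4 below 0.072 m) and (horizontal distance between any of tin1, tin2 and tin3 below 0.072 m or horizontal distance between any of tin1, tin2 and tin4 below 0.072 m or horizontal distance between any of tin1, tin2 and tin5 below 0.072 m) and (horizontal distance between any of tin1, tin3 and tin2 below 0.072 m or horizontal distance between any of tin1, tin3 and tin4 below 0.072 m or horizontal distance between any of tin1, tin3 and tin5 below 0.072 m) and (horizontal distance between any of tin1, tin4 and tin2 below 0.072 m or horizontal distance between any of tin1, tin4 and tin3 below 0.072 m or horizontal distance between any of tin1, tin4 and tin5 below 0.072 m) and (horizontal distance between any of tin1, tin5 and tin2 below 0.072 m or horizontal distance between any of tin1, tin5 and tin3 below 0.072 m or horizontal distance between any of tin1, tin5 and tin4 below 0.072 m) and (horizontal distance between any of tin2, tin3 and tin1 below 0.072 m or horizontal distance between any of tin2, tin3 and tin4 below 0.072 m or horizontal distance between any of tin2, tin3 and tin5 below 0.072 m) and (horizontal distance between any of tin2, tin4 and tin1 below 0.072 m or horizontal distance between any of tin2, tin4 and tin3 below 0.072 m or horizontal distance between any of tin2, tin4 and tin5 below 0.072 m) and (horizontal distance between any of tin2, tin5 and tin1 below 0.072 m or horizontal distance between any of tin2, tin5 and tin3 below 0.072 m or horizontal distance between any of tin2, tin5 and tin4 below 0.072 m) and (horizontal distance between any of tin3, tin4 and tin1 below 0.072 m or horizontal distance between any of tin3, tin4 and tin2 below 0.072 m or horizontal distance between any of tin3, tin4 and tin5 below 0.072 m) and (horizontal distance between any of tin3, tin5 and tin1 below 0.072 m or horizontal distance between any of tin3, tin5 and tin2 below 0.072 m or horizontal distance between any of tin3, tin5 and tin4 below 0.072 m) and (horizontal distance between any of tin4, tin5 and tin1 below 0.072 m or horizontal distance between any of tin4, tin5 and tin2 below 0.072 m or horizontal distance between any of tin4, tin5 and tin3 below 0.072 m)), for 0.2 s.
2. the lid is pressed shut past its catch (value of joint lid below 0.022 rad), for 0.2 s.
3. the hex nut is turned tight (value of joint nut above 2.05 rad), for 0.2 s.
At the end, for the whole second after the job is handed in: Every tin present stands upright, at rest, on the shelf within 16 mm of its middle line, centres within 130 mm of its centre lengthwise, in one unbroken row with neighbouring centres under 72 mm apart; the lid is shut past its catch (under 0.022 rad); the nut is turned past 2.05 rad (all of step 1 and value of joint lid below 0.022 rad and value of joint nut above 2.05 rad); the robot touches nothing.
It fails at once if one of the other things on the bench is moved more than 40 mm (distance of any of bottle, tape, glovebox, beaker, spatula, jar, filmpad from where it was at the start of the episode above 0.04 m).
Of tin1, tin2, tin3, tin4, tin5 only 3 to 5 are there at a start; the rules pass over those that are not, and their reading is None.
At some moment in a run one of tin1, tin2, tin3, tin4, tin5 may be knocked a few centimetres aside while the robot is not near it.
It also fails if it takes over 210 s, if anything falls off the work surface, if the arm or the gripper's body presses on something with over 40 N, if the wrist force passes 120 N, or if a joint passes its speed limit or range.

## Working session

There is one attempt and no reset: what is moved stays moved. The work goes in short steps, Python scripts to look and compute and a shell command to move; the robot and the scene stay as the last step left them, time stands still between calls to the robot, and variables do not carry over. Pictures are saved under pics/ and viewed, and the job is handed in when it is done.

```bash
mkdir -p pics; ls; python3 - <<'E'
from cell import env
import cv2,numpy as np
print(env.state()); 
for c in ["scene","top","wrist"]:
    im=env.read_camera(c); cv2.imwrite(f"pics/a_{c}.png",im[:,:,::-1])
    print(c,env.camera_model(c))
E
```

```text
pics
{'t': 0.0, 'joints': array([ 1.21140305e+00,  4.91563742e-01,  1.55948612e+00, -1.66868058e-05,
        1.09167057e+00, -1.05626107e-01]), 'qvel': array([-0.00215128,  0.00063287,  0.0008984 ,  0.00017316, -0.00058895,
       -0.0015617 ]), 'tau': array([-1.55176684e-03, -6.12601376e+01, -2.58173543e+01,  6.92364480e-02,
        4.81597404e-02, -8.17118575e-05]), 'eef_pos': array([156.8153032 , 604.74431358, 214.04651583]), 'tcp_rot': array([-3.14046960e+00, -1.04184834e-04,  2.88783313e+00]), 'ft_force': array([-0.43339585,  0.38093114,  0.29148161]), 'moment': array([0.01143727, 0.00891189, 0.05066872]), 'opening': 0.9984190482910609}
scene {'fx': 491.515775188731, 'fy': 491.515775188731, 'cx': 259.32417799405295, 'cy': 196.23993558565826, 'k1': 0.04088543651453374, 'view': array([[-7.45897331e-01,  6.66055045e-01, -2.80149936e-03,
         4.25917364e+02],
       [ 5.70452231e-01,  6.36651725e-01, -5.18901564e-01,
        -2.99458157e+02],
       [-3.43833425e-01, -3.88645413e-01, -8.54829409e-01,
         1.51287753e+03],
       [ 0.00000000e+00,  0.00000000e+00,  0.00000000
[... 319 characters left out ...]
02,
         5.88940858e+02],
       [ 4.78814113e-02, -1.98134035e-03, -9.98851062e-01,
         1.16375357e+03],
       [ 0.00000000e+00,  0.00000000e+00,  0.00000000e+00,
         1.00000000e+00]])}
wrist {'fx': 294.0554430356848, 'fy': 294.0554430356848, 'cx': 251.75506478351994, 'cy': 197.68566444876643, 'k1': -0.02235853205927761, 'tool_from_camera': array([[-1.60179045e-03, -9.65301633e-01, -2.61132519e-01,
         7.33962972e+01],
       [ 9.99998577e-01, -1.68434955e-03,  9.23561715e-05,
        -3.84600146e-01],
       [-5.28990005e-04, -2.61132000e-01,  9.65302957e-01,
        -1.69755301e+02],
       [ 0.00000000e+00,  0.00000000e+00,  0.00000000e+00,
         1.00000000e+00]])}
```

View pics/a_scene.png

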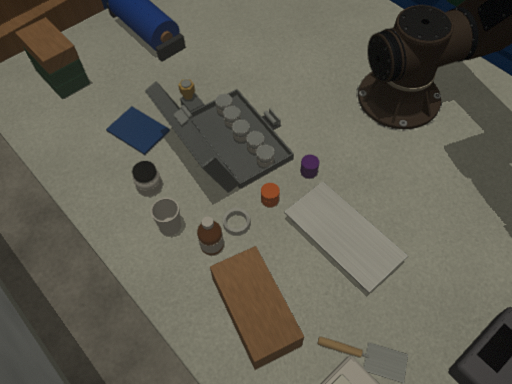

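View pics/a_top.png

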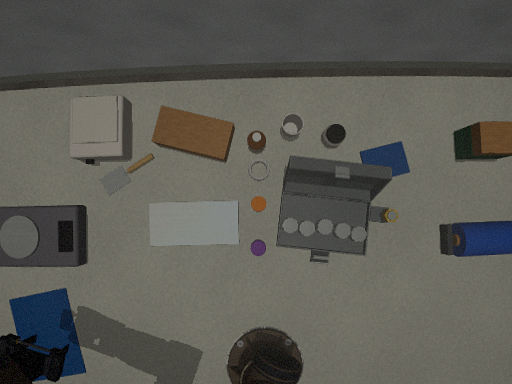

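View pics/a_wrist.png

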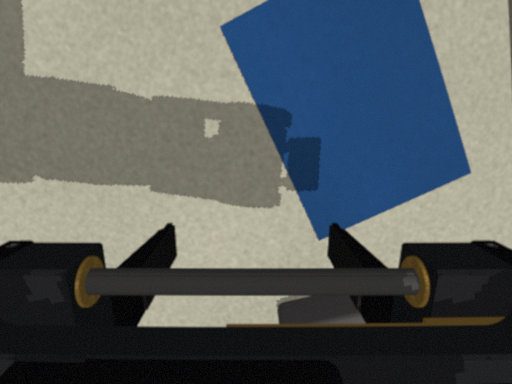

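Tins: five pale-topped cylinders inside the case at top-view pixels (291,226), (307,228), (325,227), (343,231) and (359,234). The orange (259,204) and purple (258,247) ones stand outside the case and are the look-alikes. Next I'll measure.

```bash
cat > h.py <<'E'
from cell import env
import cv2,numpy as np
from scipy.spatial.transform import Rotation as R
def ray(cam,uv,st=None):
    m=env.camera_model(cam); x,y=(uv[0]-m['cx'])/m['fx'],(uv[1]-m['cy'])/m['fy']
    rd=np.hypot(x,y); r=rd
    for _ in range(20): r=rd/(1+m['k1']*r*r)
    s=r/rd if rd>0 else 1
    d=np.array([x*s,y*s,1.])
    if 'view' in m:
        V=m['view']; Ri=V[:3,:3].T; return -Ri@V[:3,3],Ri@d
    T=m['tool_from_camera']; st=st or env.state(); Rt=R.from_euler('xyz',st['tcp_rot']).as_matrix()
    return st['eef_pos']+Rt@T[:3,3], Rt@T[:3,:3]@d
def at_z(cam,uv,z,st=None):
    o,d=ray(cam,uv,st); return o+d*(z-o[2])/d[2]
def proj(cam,p,st=None):
    m=env.camera_model(cam);p=np.asarray(p,float)
    if 'view' in m: c=m['view'][:3,:3]@p+m['view'][:3,3]
    else:
        st=st or env.state();Rt=R.from_euler('xyz',st['tcp_rot']).as_matrix();T=m['tool_from_camera']
        c=T[:3,:3].T@(Rt.T@(p-st['eef_pos'])-T[:3,3])
    a=c[:2]/c[2]; a=a*(1+m['k1']*(a@a)); return np.array([a[0]*m['fx']+m['cx'],a[1]*m['fy']+m['cy']])
def tool(dp,dyaw=0):
    "world shift -> tool fractions, at current yaw"
    st=env.state();Rt=R.from_euler('xyz',st['tcp_rot']).as_matrix()
    return np.round(Rt.T@np.asarray(dp,float)/400,4)
E
python3 - <<'E'
from h import *
np.set_printoptions(precision=1,suppress=True)
for c in ["top","scene"]:
    env.read_camera(c)
    for n in ["case","lid_hinge","lid_front","nut_mid","shelf","tin1","tin3","bottle","tape","jar","beaker","filmpad","spatula","glovebox"]:
        print(c,n,[(np.array(d['xyz']),round(d['confidence'],2)) for d in env.landmark_of(n,c)][:9])
    im=env.read_camera(c).copy()
print([at_z("top",p,55) for p in [(291,226),(307,228),(325,227),(343,231),(359,234)]])
print("shelf",[at_z("top",p,40) for p in [(149,203),(238,201),(239,244),(151,246)]])
im=env.read_camera("top"); cv2.imwrite("pics/crop.png",cv2.resize(im[140:270,240:410],None,fx=4.5,fy=4.5,interpolation=cv2.INTER_CUBIC)[:,:,::-1])
E
```

```text
top case [(array([ 469.2, -206.1,   -0.9]), 0.57)]
top lid_hinge [(array([ 557.4, -220.1,   28.5]), 0.76)]
top lid_front [(array([ 645.1, -228. ,  158. ]), 0.76)]
top nut_mid [(array([ 492.5, -412.7,   62.6]), 0.65)]
top shelf [(array([483.9, 217.2,   0.1]), 0.62), (array([ 448.5, -259.5,    6.8]), 0.37)]
top tin1 [(array([463.5, -92.7,   7. ]), 0.76), (array([ 455.7, -207.1,    2.6]), 0.74), (array([ 429.9, -311.4,    5.2]), 0.69), (array([ 450.8, -258.7,    9.9]), 0.63), (array([399.3,   7.2,   1.5]), 0.56), (array([542.4,  10.7,   1.7]), 0.45)]
top tin3 [(array([463.5, -92.7,   7. ]), 0.76), (array([ 455.7, -207.1,    2.6]), 0.74), (array([ 429.9, -311.4,    5.2]), 0.69), (array([ 450.8, -258.7,    9.9]), 0.63), (array([399.3,   7.2,   1.5]), 0.56), (array([542.4,  10.7,   1.7]), 0.45)]
top bottle [(array([738. ,   6.6,   0.2]), 0.85)]
top tape [(array([656. ,   0.4,  -1.4]), 0.68)]
top jar [(array([ 755.1, -251.6,    3.1]), 0.86), (array([655.9, 442.1,   0.9]), 0.35), (array([ 454.8, -206.9,    3.2]), 0.34)]
top beaker [(array([ 785.9, -107.3,    0.8]), 0.72)]
top filmpad [(array
[... 1116 characters left out ...]
(array([535.8,   6. ,   0.8]), 0.61)]
scene bottle []
scene tape [(array([656. ,   4.1,  -1.1]), 0.93)]
scene jar [(array([ 750.5, -245.9,   -2.8]), 0.75), (array([655.3,   1.5,   1.8]), 0.32)]
scene beaker [(array([ 784.3, -112.1,   -1.7]), 0.69)]
scene filmpad [(array([ 666. , -424.9,    0.6]), 0.6)]
scene spatula [(array([658.2, 444.6,   0.2]), 0.61)]
scene glovebox [(array([767.4, 208.2,  -0.5]), 0.82)]
[array([463.3, -97.1,  55. ]), array([ 455.3, -147.9,   55. ]), array([ 456.7, -205.6,   55. ]), array([ 442.1, -263.1,   55. ]), array([ 430.7, -314.7,   55. ])]
shelf [array([548.9, 359.8,  40. ]), array([547.6,  69.9,  40. ]), array([409.4,  70.4,  40. ]), array([409.5, 356. ,  40. ])]
```

View pics/crop.png

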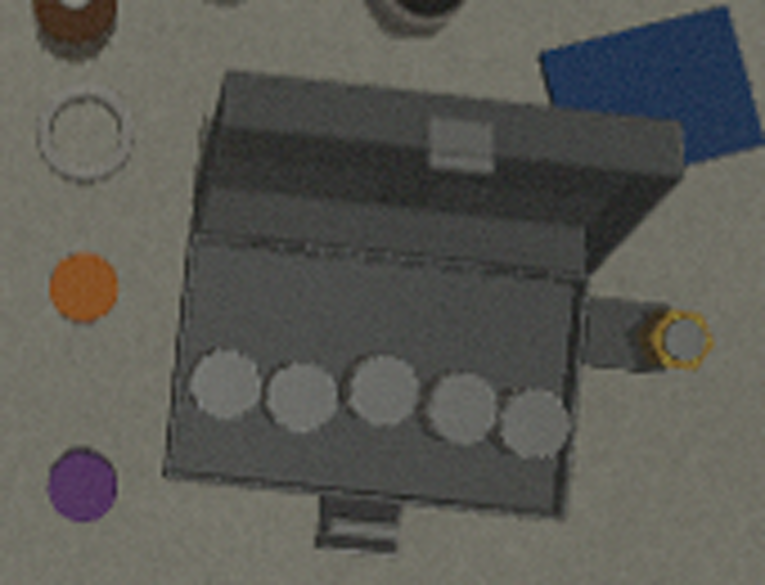

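```bash
python3 -m pendant '[0,0,0,0.0524,-0.47,0,0,0,0.0524,-0.47,0,0,0,0.0524,-0.47,0,0,0,0.0524,-0.47,0,0,0,0.0524,-0.47,0,0,0,0.0524,-0.47,0,0,0,0.0524,-0.47,0,0,0,0.0524,-0.47,0,0,0,0,-0.47]'
```

```text
t: 2.92
eef_pos: [156.9, 605.0, 214.7]
tcp_rot: [3.142, -0.0, 1.572]
ft_force: [-0.4, 0.0, -0.5]
opening: 0.731
```

```bash
python3 - <<'E'
from h import *
np.set_printoptions(precision=1,suppress=True)
im=cv2.cvtColor(env.read_camera("top"),cv2.COLOR_RGB2GRAY)
pts=[]
big=cv2.GaussianBlur(im,(3,3),0)
for (u,v) in [(291,226),(307,228),(325,227),(343,231),(359,234)]:
    p=cv2.resize(big[v-12:v+13,u-12:u+13],None,fx=8,fy=8,interpolation=cv2.INTER_CUBIC)
    c=cv2.HoughCircles(p,cv2.HOUGH_GRADIENT,1,400,param1=60,param2=8,minRadius=54,maxRadius=72)
    c=c[0][0]; uv=(u-12+(c[0]+.5)/8-.5,v-12+(c[1]+.5)/8-.5); print(uv,c[2]/8,at_z("top",uv,55))
# shelf mask by rect
m=env.masks_of("shelf","top")[0]
q=np.argwhere(m['region'])[:,::-1].astype(np.float32); r=cv2.minAreaRect(q); b=cv2.boxPoints(r)
print(m['confidence'],b,[at_z("top",x,40)[:2] for x in b], at_z("top",r[0],40))
E
```

```text
Traceback (most recent call last):
TypeError: 'NoneType' object is not subscriptable
```

```bash
python3 - <<'E'
from h import *
np.set_printoptions(precision=1,suppress=True)
im=cv2.cvtColor(env.read_camera("top"),cv2.COLOR_RGB2GRAY)
t,b=cv2.threshold(cv2.GaussianBlur(im[205:255,270:375],(3,3),0),0,255,cv2.THRESH_OTSU)
n,l,s,c=cv2.connectedComponentsWithStats(b)
print(t)
for i in range(n): print(s[i],c[i]+[270,205],at_z("top",c[i]+[270,205],55))
m=env.masks_of("shelf","top")[0]
q=np.argwhere(m['region'])[:,::-1].astype(np.float32); r=cv2.minAreaRect(q); b=cv2.boxPoints(r)
print(m['confidence'],b,[at_z("top",x,40)[:2] for x in b], at_z("top",r[0],40))
E
```

```text
89.0
[   6    0   99   50 3446] [325.6 227.7] [ 454.5 -207.4   55. ]
[  0   0  41  50 627] [280.3 236. ] [432.6 -62.   55. ]
[103   0   2   1   2] [373.5 205. ] [ 522.  -365.5   55. ]
[ 12  13  16  15 188] [289.8 225.1] [466.3 -93.4  55. ]
[ 48  14  15  16 185] [324.9 226.4] [ 458.6 -205.4   55. ]
[ 30  16  15  16 184] [306.9 227.9] [ 455.7 -147.6   55. ]
[ 96  16   9  34 246] [370.7 239.2] [ 412.6 -352.3   55. ]
[ 65  18  15  16 174] [342.6 230.2] [ 444.6 -261.9   55. ]
[ 82  22  15  15 165] [358.5 233.7] [ 431.8 -312.9   55. ]
[59 47 18  3 32] [336.3 253.5] [ 371.2 -239.3   55. ]
[78 49  1  1  1] [348. 254.] [ 368.2 -276.9   55. ]
0.65 [[148.1 202.1]
 [237.3 199.7]
 [238.5 243.3]
 [149.3 245.7]] [array([551.8, 362.8]), array([551.8,  71.9]), array([411.7,  71.8]), array([410.6, 361.7])] [481.5 216.1  40. ]
```

```bash
python3 -m pendant '[-0.12,0.092,0,0,-0.47,-0.122,0.092,0,0,-0.47,-0.122,0.092,0,0,-0.47,-0.122,0.092,0,0,-0.47,-0.122,0.092,0,0,-0.47,-0.122,0.092,0,0,-0.47,-0.122,0.092,0,0,-0.47,-0.122,0.092,0,0,-0.47,0,0,0,0,-0.47]'
```

```text
t: 4.2
eef_pos: [453.4, 212.6, 214.6]
tcp_rot: [3.141, 0.0, 1.568]
ft_force: [0.1, -0.7, -0.4]
opening: 0.736
```

```bash
python3 -m pendant '[-0.13,0.006,0,0,-0.47,-0.13,0.006,0,0,-0.47,-0.13,0.006,0,0,-0.47,-0.13,0.006,0,0,-0.47,-0.13,0.006,0,0,-0.47,-0.13,0.006,0,0,-0.47,0,0,0,0,-0.47]'
```

```text
t: 5.08
eef_pos: [465.9, -98.4, 214.6]
tcp_rot: [3.141, 0.0, 1.57]
ft_force: [0.2, 0.4, 0.5]
opening: 0.733
```

```bash
python3 - <<'E'
from h import *
np.set_printoptions(precision=1,suppress=True)
st=env.state(); im=env.read_camera("wrist").copy()
for p in [(466,-94),(456,-147),(459,-205)]:
    c=np.array(proj("wrist",(*p,55),st)); print(c)
    try: cv2.circle(im,tuple(int(x) for x in c),4,(255,0,0),1)
    except Exception as e: print(e)
cv2.imwrite("pics/b_w.png",im[:,:,::-1])
E
```

```text
[252.  180.5]
[243.7 224.2]
[246.6 268.1]
```

View pics/b_w.png

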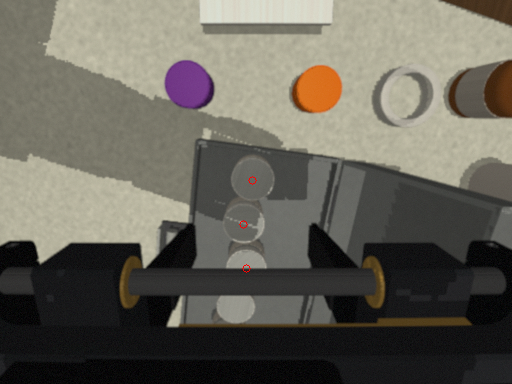

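```bash
python3 -m pendant '[0.011,0,0.14,0,-0.47,0,0,0.14,0,-0.47,0,0,0.11,0,-0.47,0,0,0.10,0,-0.47,0,0,0,0,-0.47,0,0,0,0,1,0,0,0,0,1,0,0,0,0,1,0,0,0,0,1]'
```

```text
t: 6.25
eef_pos: [466.4, -92.2, 19.9]
tcp_rot: [3.139, 0.001, 1.571]
ft_force: [-0.1, 3.6, 10.3]
opening: 0.5
```

```bash
python3 -m pendant '[0,0,-0.11,0,1,0,0,-0.11,0,1,0.05,0,-0.09,0,1,0.14,0.006,0,0,1,0.142,0.006,0,0,1,0.142,0.006,0,0,1,0.142,0.006,0,0,1,0.142,0.006,0,0,1,0.142,0.006,0,0,1,0.145,0.004,0,0,1]'
```

```text
t: 7.5
eef_pos: [481.4, 327.6, 143.2]
tcp_rot: [3.141, -0.0, 1.571]
ft_force: [1.8, -0.3, -2.5]
opening: 0.499
```

```bash
python3 -m pendant '[0,0,0,0,1,0,0,0,0,1]'
```

```text
t: 7.75
eef_pos: [481.2, 325.5, 142.7]
tcp_rot: [-3.141, 0.0, 1.571]
ft_force: [-0.4, -0.4, -2.5]
opening: 0.499
```

```bash
python3 -m pendant '[0,0,0.10,0,1,0,0,0.09,0,1,0,0,0.026,0,1,0,0,0,0,1,0,0,0,0,1]'
```

```text
t: 8.38
eef_pos: [482.4, 325.7, 57.5]
tcp_rot: [3.14, -0.001, 1.57]
ft_force: [0.3, -0.1, -1.4]
opening: 0.499
```

```bash
python3 -m pendant '[0,0,0.005,0,1,0,0,0,0,1,0,0,0,0,-0.47,0,0,0,0,-0.47,0,0,0,0,-0.47]'
```

```text
t: 9.0
eef_pos: [481.8, 325.9, 54.4]
tcp_rot: [3.141, -0.0, 1.571]
ft_force: [-0.2, -0.1, 1.0]
opening: 0.722
```

```bash
python3 -m pendant '[0,0,-0.1,0,-0.47,0,0,-0.12,0,-0.47,-0.148,-0.008,0,0,-0.47,-0.148,-0.008,0,0,-0.47,-0.148,-0.008,0,0,-0.47,-0.148,-0.008,0,0,-0.47,-0.148,-0.008,0,0,-0.47,-0.148,-0.008,0,0,-0.47,-0.148,-0.008,0,0,-0.47,-0.145,-0.008,0,0,-0.47]'
```

```text
t: 10.25
eef_pos: [455.9, -148.6, 142.4]
tcp_rot: [3.141, 0.0, 1.571]
ft_force: [-0.0, 0.5, -0.3]
opening: 0.735
```

```bash
python3 -m pendant '[0,0,0,0,-0.47,0,0,0,0,-0.47]'; python3 - <<'E'
from h import *
im=env.read_camera("top")
cv2.imwrite("pics/c_t.png",cv2.resize(im[140:270,120:390],None,fx=2.9,fy=2.9,interpolation=cv2.INTER_CUBIC)[:,:,::-1])
E
```

```text
t: 10.5
eef_pos: [455.9, -146.3, 142.2]
tcp_rot: [-3.141, -0.0, 1.57]
ft_force: [0.0, 0.3, 0.1]
opening: 0.734
```

View pics/c_t.png

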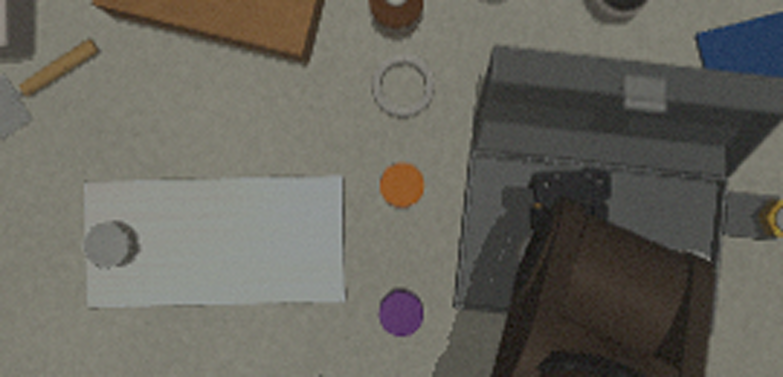

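The first tin stands on the shelf at crop pixel (110,244). On to tin B.

```bash
python3 -c "
from h import *
print(at_z('top',(120+110/2.9,140+244/2.9),90))"; python3 -m pendant '[0,0,0.12,0,-0.47,0,0,0.11,0,-0.47,0,0,0.078,0,-0.47,0,0,0,0,-0.47,0,0,0,0,1,0,0,0,0,1,0,0,0,0,1,0,0,0,0,1]'
```

```text
[482.00180092 317.86684406  90.        ]
t: 11.55
eef_pos: [456.6, -146.6, 20.1]
tcp_rot: [3.14, 0.001, 1.571]
ft_force: [-0.4, 3.1, 9.4]
opening: 0.501
```

```bash
python3 -m pendant '[0,0,-0.11,0,1,0,0,-0.11,0,1,0.05,0.004,-0.09,0,1,0.14,0.009,0,0,1,0.142,0.009,0,0,1,0.142,0.009,0,0,1,0.142,0.009,0,0,1,0.142,0.009,0,0,1,0.142,0.009,0,0,1,0.138,0.007,0,0,1]'
```

```text
t: 12.8
eef_pos: [481.9, 270.5, 143.5]
tcp_rot: [3.141, -0.0, 1.571]
ft_force: [1.4, -0.5, -1.7]
opening: 0.496
```

```bash
python3 -m pendant '[0,0,0.1,0,1,0,0,0,0,1]'; python3 - <<'E'
from h import *
np.set_printoptions(precision=1,suppress=True)
for c in ("top","scene"):
  im=env.read_camera(c)
  print([(np.array(d['xyz']),round(d['confidence'],2)) for d in env.landmark_of("tin1",c)])
im=env.read_camera("scene");cv2.imwrite("pics/d_s.png",cv2.resize(im[160:310,240:440],None,fx=3.5,fy=3.5,interpolation=cv2.INTER_CUBIC)[:,:,::-1])
E
```

```text
t: 13.05
eef_pos: [480.6, 268.4, 101.5]
tcp_rot: [-3.137, 0.002, 1.572]
ft_force: [0.1, -1.2, -1.9]
opening: 0.504
[(array([ 447.3, -257.8,    9.1]), 0.74), (array([ 454.7, -206.3,   -0. ]), 0.68), (array([542. ,   9.8,   5.3]), 0.66), (array([400.2,   7.9,   2.2]), 0.54), (array([ 432.2, -312.9,    5.3]), 0.53), (array([476.3, 270.6,  84.5]), 0.45)]
[(array([ 445.5, -261.7,    3.2]), 0.79), (array([ 461.8, -199.2,    4.7]), 0.77), (array([395.6,  12. ,   0.1]), 0.72), (array([479.9, 325.8,  41.6]), 0.61), (array([ 433.9, -310.5,   11.1]), 0.6), (array([536.8,   5.1,   2.2]), 0.57), (array([484.4, 270.3,  90. ]), 0.42)]
```

View pics/d_s.png

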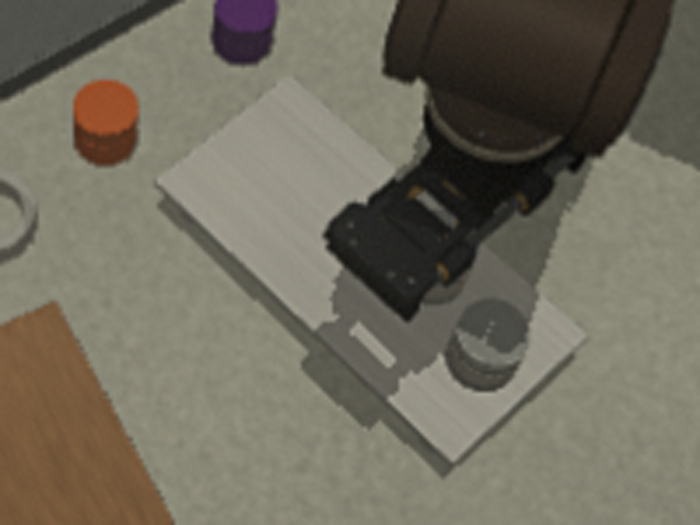

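```bash
python3 -m pendant '[0,0,0.09,0,1,0,0,0.028,0,1,0,0,0,0,1,0,0,0,0,1,0,0,0,0,-0.47,0,0,0,0,-0.47,0,0,0,0,-0.47]'
```

```text
t: 14.18
eef_pos: [482.2, 268.7, 56.1]
tcp_rot: [3.141, -0.0, 1.571]
ft_force: [0.4, 0.3, -0.3]
opening: 0.72
```

```bash
python3 -m pendant '[0,0,-0.1,0,-0.47,0,0,-0.12,0,-0.47,-0.148,-0.007,0,0,-0.47,-0.148,-0.007,0,0,-0.47,-0.148,-0.007,0,0,-0.47,-0.148,-0.007,0,0,-0.47,-0.148,-0.007,0,0,-0.47,-0.148,-0.007,0,0,-0.47,-0.148,-0.007,0,0,-0.47,-0.146,-0.007,0,0,-0.47]'
```

```text
t: 15.42
eef_pos: [459.4, -206.2, 144.0]
tcp_rot: [3.141, 0.0, 1.571]
ft_force: [0.5, 0.6, 0.4]
opening: 0.733
```

```bash
python3 -m pendant '[0,0,0,0,-0.47,0,0,0,0,-0.47]'
```

```text
t: 15.68
eef_pos: [459.4, -203.9, 143.7]
tcp_rot: [-3.141, -0.001, 1.57]
ft_force: [-0.3, 0.7, -1.1]
opening: 0.738
```

```bash
python3 -m pendant '[0,0,0.12,0,-0.47,0,0,0.11,0,-0.47,0,0,0.082,0,-0.47,0,0,0,0,-0.47,0,0,0,0,1,0,0,0,0,1,0,0,0,0,1,0,0,0,0,1]'
```

```text
t: 16.68
eef_pos: [460.0, -204.2, 20.1]
tcp_rot: [3.14, 0.001, 1.571]
ft_force: [-1.7, 3.3, 8.2]
opening: 0.501
```

```bash
python3 -m pendant '[0,0,-0.11,0,1,0,0,-0.11,0,1,0.05,0.004,-0.09,0,1,0.14,0.008,0,0,1,0.142,0.008,0,0,1,0.142,0.008,0,0,1,0.142,0.008,0,0,1,0.142,0.007,0,0,1,0.142,0.007,0,0,1,0.142,0.005,0,0,1]'
```

```text
t: 17.92
eef_pos: [481.5, 214.5, 143.5]
tcp_rot: [3.141, -0.0, 1.571]
ft_force: [0.8, -0.6, -1.7]
opening: 0.501
```

```bash
python3 -m pendant '[0,0,0.1,0,1,0,0,0.09,0,1,0,0,0.027,0,1,0,0,0,0,1,0,0,0,0,1,0,0,0,0,-0.47,0,0,0,0,-0.47,0,0,0,0,-0.47]'
```

```text
t: 18.92
eef_pos: [481.9, 212.6, 56.6]
tcp_rot: [3.141, -0.0, 1.571]
ft_force: [0.5, 0.3, -0.8]
opening: 0.722
```

```bash
python3 -m pendant '[0,0,-0.1,0,-0.47,0,0,-0.12,0,-0.47,-0.148,-0.012,0,0,-0.47,-0.148,-0.012,0,0,-0.47,-0.148,-0.012,0,0,-0.47,-0.148,-0.012,0,0,-0.47,-0.148,-0.011,0,0,-0.47,-0.148,-0.011,0,0,-0.47,-0.148,-0.011,0,0,-0.47,-0.149,-0.011,0,0,-0.47]'
```

```text
t: 20.18
eef_pos: [444.5, -263.4, 144.4]
tcp_rot: [3.141, 0.0, 1.571]
ft_force: [1.1, -0.2, -0.3]
opening: 0.736
```

```bash
python3 -m pendant '[0,0,0,0,-0.47,0,0,0,0,-0.47]'; python3 - <<'E'
from h import *
np.set_printoptions(precision=1,suppress=True)
for c in ("top","scene"):
  im=env.read_camera(c)
  print([(np.array(d['xyz']),round(d['confidence'],2)) for d in env.landmark_of("tin1",c)])
E
```

```text
t: 20.42
eef_pos: [444.6, -261.0, 144.0]
tcp_rot: [-3.141, -0.001, 1.57]
ft_force: [0.4, 0.2, -0.0]
opening: 0.738
[(array([481.6, 211.3,  36.1]), 0.81), (array([538. ,   7.9,   2.9]), 0.65), (array([481.1, 270.7,  35.9]), 0.64), (array([477.6, 328.5,  40.3]), 0.64), (array([398.3,   8.4,  -0.3]), 0.56), (array([ 447.1, -257.9,    9.4]), 0.47)]
[(array([487.9, 214.3,  38.8]), 0.93), (array([484.8, 270.3,  41.2]), 0.84), (array([ 424. , -322.7,    8.9]), 0.79), (array([ 444.9, -260.1,    3.2]), 0.78), (array([484.9, 321.9,  39.3]), 0.68), (array([394. ,  11.2,   1.8]), 0.61), (array([ 490.5, -414. ,   67.7]), 0.59)]
```

```bash
python3 -m pendant '[0,0,0.12,0,-0.47,0,0,0.11,0,-0.47,0,0,0.082,0,-0.47,0,0,0,0,-0.47,0,0,0,0,1,0,0,0,0,1,0,0,0,0,1,0,0,0,0,1]'
```

```text
t: 21.62
eef_pos: [445.3, -261.6, 20.5]
tcp_rot: [3.14, 0.001, 1.571]
ft_force: [-0.2, 1.1, 7.7]
opening: 0.501
```

```bash
python3 -m pendant '[0,0,-0.11,0,1,0,0,-0.11,0,1,0.05,0.008,-0.09,0,1,0.14,0.012,0,0,1,0.142,0.012,0,0,1,0.142,0.012,0,0,1,0.142,0.012,0,0,1,0.142,0.012,0,0,1,0.142,0.012,0,0,1,0.145,0.012,0,0,1]'
```

```text
t: 22.88
eef_pos: [481.6, 158.5, 143.9]
tcp_rot: [3.141, -0.0, 1.571]
ft_force: [0.5, -0.1, -1.5]
opening: 0.501
```

```bash
python3 -m pendant '[0,0,0.1,0,1,0,0,0.09,0,1,0,0,0.027,0,1,0,0,0,0,1,0,0,0,0,1,0,0,0,0,-0.47,0,0,0,0,-0.47,0,0,0,0,-0.47]'
```

```text
t: 23.88
eef_pos: [481.9, 156.6, 57.0]
tcp_rot: [3.141, -0.0, 1.571]
ft_force: [-0.1, -0.4, 0.1]
opening: 0.722
```

```bash
python3 -m pendant '[0,0,-0.1,0,-0.47,0,0,-0.12,0,-0.47,-0.146,-0.016,0,0,-0.47,-0.146,-0.016,0,0,-0.47,-0.146,-0.016,0,0,-0.47,-0.146,-0.016,0,0,-0.47,-0.146,-0.016,0,0,-0.47,-0.146,-0.015,0,0,-0.47,-0.146,-0.015,0,0,-0.47,-0.146,-0.015,0,0,-0.47]'
```

```text
t: 25.12
eef_pos: [431.2, -312.6, 144.8]
tcp_rot: [3.141, 0.0, 1.571]
ft_force: [0.6, -0.1, 0.2]
opening: 0.733
```

```bash
python3 -m pendant '[0,0,-0.05,0,-0.47,0,0,0,0,-0.47]'; python3 - <<'E'
from h import *
np.set_printoptions(precision=1,suppress=True)
for c in ("top","scene","wrist"):
  st=env.state(); im=env.read_camera(c)
  cv2.imwrite(f"pics/e_{c}.png",im[:,:,::-1])
  print([(np.array(d['xyz']),round(d['confidence'],2)) for d in env.landmark_of("tin1",c)])
print(proj("wrist",(432,-313,55),st))
E
```

```text
t: 25.38
eef_pos: [431.8, -311.3, 165.3]
tcp_rot: [3.14, 0.001, 1.57]
ft_force: [0.3, 1.0, 0.1]
opening: 0.737
[(array([480. , 214. ,  38.3]), 0.76), (array([483.1, 270.3,  37.9]), 0.71), (array([541.8,  11.4,   2.3]), 0.7), (array([480.3, 323.5,  39.7]), 0.67), (array([398.1,   9.8,   1.5]), 0.64), (array([ 421.1, -322.5,    3.7]), 0.48), (array([486.9, 158.6,  42.7]), 0.48)]
[(array([483.9, 268.1,  41.5]), 0.98), (array([537.1,   4.8,  -0.5]), 0.89), (array([396.6,  12.8,   1.2]), 0.78), (array([480.2, 322.2,  38.5]), 0.75), (array([483.3, 217.7,  40.7]), 0.7), (array([ 426.9, -320.7,   10. ]), 0.67), (array([743. ,   6.6,   2.3]), 0.59), (array([485.2, 157.9,  37.1]), 0.58), (array([ 781.5, -108.2,    1.7]), 0.56)]
[(array([ 420.2, -318.6,    5. ]), 0.85)]
[252.3 198.7]
```

View pics/e_wrist.png

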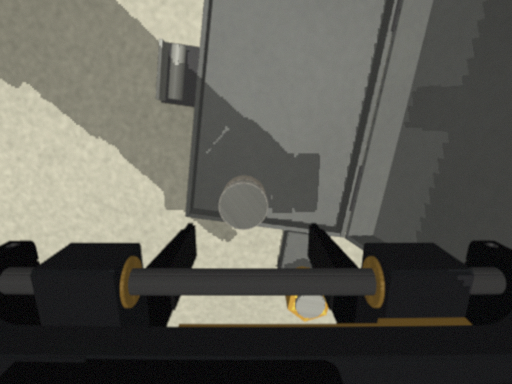

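View pics/e_scene.png

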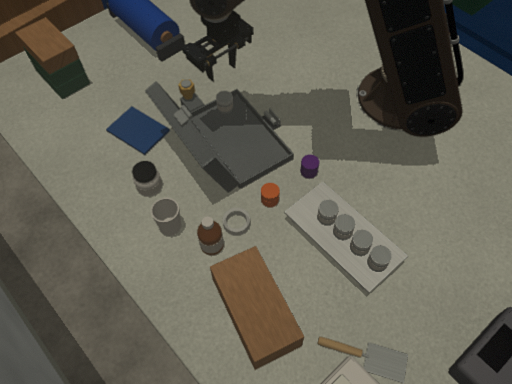

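```bash
python3 -c "
from h import *
print(at_z('wrist',(243,204),55)); st=env.state(); print(st['eef_pos'])"
```

```text
[ 422.95065376 -318.57384214   55.        ]
[ 431.8409808  -309.87812887  164.18273291]
```

```bash
python3 -m pendant '[-0.022,-0.022,0.05,0,-0.44,0,0,0.12,0,-0.44,0,0,0.11,0,-0.44,0,0,0.082,0,-0.44,0,0,0,0,-0.44,0,0,0,0,-0.44]'
```

```text
t: 26.42
eef_pos: [423.4, -319.5, 20.7]
tcp_rot: [3.141, 0.0, 1.571]
ft_force: [-1.0, 0.3, 0.2]
opening: 0.715
```

```bash
python3 -m pendant '[0,0,0,0,1,0,0,0,0,1,0,0,0,0,1,0,0,0,0,1]'
```

```text
t: 26.92
eef_pos: [423.2, -319.6, 20.5]
tcp_rot: [3.141, 0.001, 1.571]
ft_force: [-0.9, 1.2, 8.0]
opening: 0.502
```

```bash
python3 -m pendant '[0,0,-0.11,0,1,0,0,-0.11,0,1,0.05,0.015,-0.09,0,1,0.14,0.019,0,0,1,0.142,0.019,0,0,1,0.142,0.019,0,0,1,0.142,0.019,0,0,1,0.142,0.019,0,0,1,0.142,0.019,0,0,1,0.148,0.019,0,0,1]'
```

```text
t: 28.18
eef_pos: [482.0, 101.7, 144.0]
tcp_rot: [3.141, -0.0, 1.571]
ft_force: [1.6, 0.2, -2.7]
opening: 0.503
```

```bash
python3 -m pendant '[0,0,0.1,0,1,0,0,0,0,1]'
```

```text
t: 28.42
eef_pos: [480.6, 100.3, 102.2]
tcp_rot: [-3.137, 0.0, 1.572]
ft_force: [-0.8, 0.2, -2.7]
opening: 0.503
```

```bash
python3 -m pendant '[0.005,0.002,0.09,0,1,0,0,0.028,0,1,0,0,0,0,1,0,0,0,0,1,0,0,0,0,-0.47,0,0,0,0,-0.47,0,0,0,0,-0.47,0,0,-0.1,0,-0.47,0,0,-0.12,0,-0.47,0,0,0,0,-0.47]'
```

```text
t: 29.68
eef_pos: [484.2, 102.0, 147.5]
tcp_rot: [3.136, -0.001, 1.571]
ft_force: [0.0, 0.2, -0.6]
opening: 0.735
```

```bash
python3 -m pendant '[-0.14,0.02,-0.1,0,1,-0.14,0.02,-0.1,0,1,-0.14,0.02,-0.1,0,1,-0.14,0,-0.02,0,1,-0.14,0,0,0,1,0,0,0,0,1]'; python3 - <<'E'
from h import *
np.set_printoptions(precision=1,suppress=True)
for c in ("top","scene"):
  st=env.state(); im=env.read_camera(c)
  cv2.imwrite(f"pics/f_{c}.png",im[:,:,::-1])
  print([(np.array(d['xyz']),round(d['confidence'],2)) for d in env.landmark_of("tin1",c)])
E
```

```text
t: 30.42
eef_pos: [504.2, -164.8, 259.7]
tcp_rot: [-3.14, -0.0, 1.567]
ft_force: [-0.3, -0.1, -0.5]
opening: 0.162
[(array([480.4, 326.4,  40.6]), 0.83), (array([486.5, 159.4,  40.8]), 0.74), (array([538.1,   8.6,   2. ]), 0.74), (array([402. ,   9. ,   1.6]), 0.73), (array([478.7, 215.1,  37.2]), 0.63), (array([479.9, 268.4,  35.8]), 0.51)]
[(array([482.8, 100.9,  43.1]), 0.93), (array([479.7, 324.1,  38.3]), 0.88), (array([396. ,  10.7,   0.6]), 0.81), (array([485.9, 159.9,  35.8]), 0.75), (array([486.2, 268.4,  44.2]), 0.75), (array([482.2, 215.2,  37.3]), 0.6), (array([534.9,   6.4,   0.4]), 0.56)]
```

View pics/f_top.png

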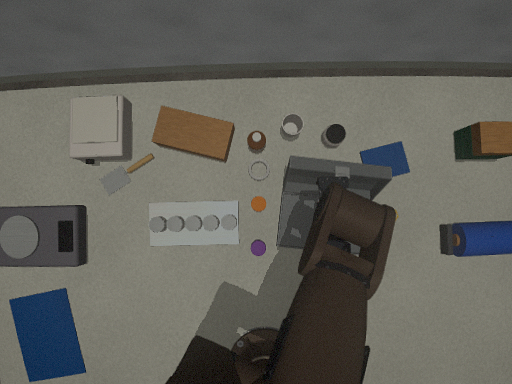

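View pics/f_scene.png

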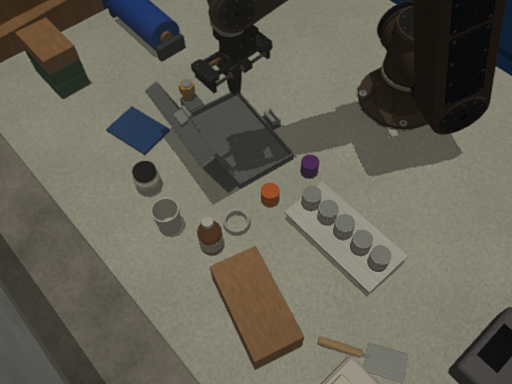

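All five tins are in one row on the shelf (top view pixels 157–230, ~224) and the case is empty. Next is the lid.

```bash
python3 -m pendant '[-0.042,0.11,0,0,1,-0.042,0.11,0,0,1,-0.042,0.11,0,0,1,-0.042,0.11,0,0,1,0,0.015,0,0,1,0,0,0,0,1]'; python3 - <<'E'
from h import *
for c in ("scene","top"):
  im=env.read_camera(c);  cv2.imwrite(f"pics/g_{c}.png",cv2.resize(im[30:280,120:420],None,fx=2.6,fy=2.2)[:,:,::-1])
E
```

```text
t: 31.38
eef_pos: [686.6, -227.4, 260.2]
tcp_rot: [-3.14, -0.001, 1.573]
ft_force: [-0.3, -0.3, 0.0]
opening: 0.003
```

View pics/g_scene.png

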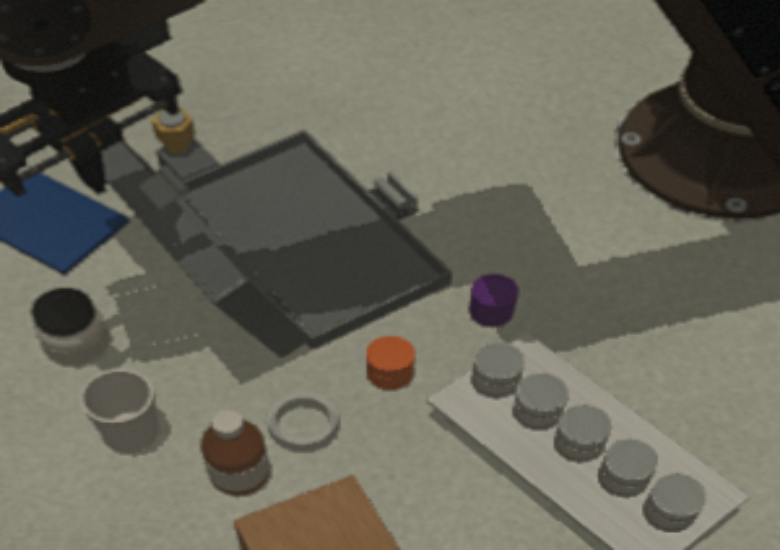

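View pics/g_top.png

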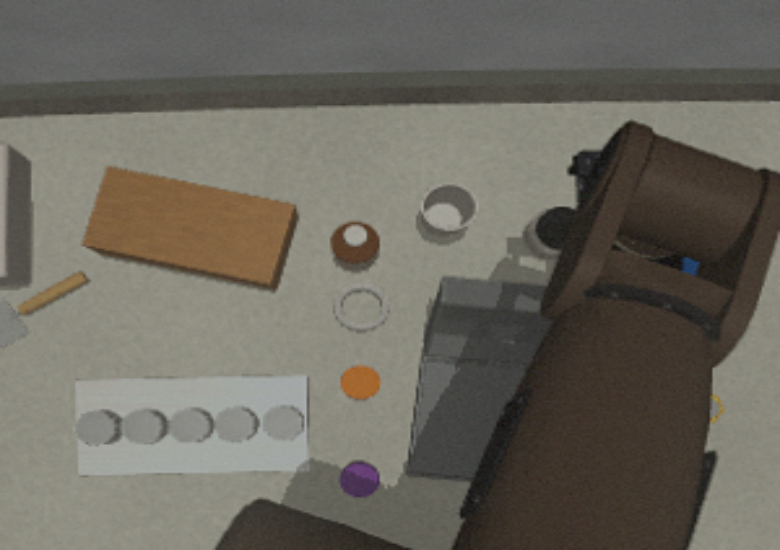

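The finger hangs behind the lid (scene crop, about (95,175)). Going down.

```bash
python3 -m pendant '[0,0,0.09,0,1,0,0,0.09,0,1,0,0,0.095,0,1,0,0,0,0,1,0,0,0,0,1]'
```

```text
t: 32.1
eef_pos: [687.0, -229.0, 153.0]
tcp_rot: [3.14, 0.001, 1.571]
ft_force: [0.6, -0.2, -0.1]
opening: 0.005
```

```bash
python3 -m pendant '[0.003,-0.033,0,0,1,0.003,-0.033,0,0,1,0.003,-0.033,0,0,1,0.003,-0.033,0,0,1]'; python3 -m pendant '[0.003,-0.033,0,0,1,0.003,-0.033,0,0,1,0,0,0,0,1]'
```

```text
t: 32.6
eef_pos: [635.2, -224.8, 154.0]
tcp_rot: [3.135, 0.003, 1.571]
ft_force: [5.7, -1.5, 4.6]
opening: 0.003
t: 32.98
eef_pos: [606.6, -221.7, 151.6]
tcp_rot: [-3.142, 0.0, 1.571]
ft_force: [0.5, -0.2, -0.1]
opening: 0.002
```

```bash
python3 -m pendant '[0.003,-0.042,-0.015,0,1,0.003,-0.042,-0.014,0,1,0.004,-0.033,-0.004,0,1,0.004,-0.033,-0.004,0,1,0.004,-0.033,-0.004,0,1]'; python3 -m pendant '[0.004,-0.035,0.005,0,1,0.004,-0.035,0.006,0,1,0.004,-0.036,0.006,0,1,0,0,0,0,1]'; python3 - <<'E'
from h import *
im=env.read_camera("scene");  cv2.imwrite(f"pics/h.png",cv2.resize(im[30:280,120:420],None,fx=2.6,fy=2.2)[:,:,::-1])
E
```

```text
t: 33.6
eef_pos: [533.3, -214.5, 167.4]
tcp_rot: [3.141, -0.0, 1.571]
ft_force: [3.2, -0.9, 0.2]
opening: 0.004
t: 34.1
eef_pos: [490.5, -209.5, 160.3]
tcp_rot: [-3.14, -0.001, 1.57]
ft_force: [-0.4, -1.1, -0.3]
opening: 0.006
```

View pics/h.png

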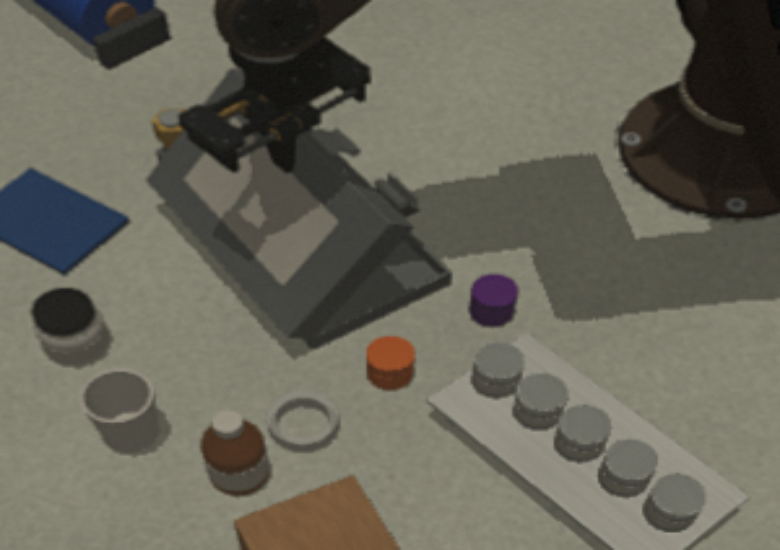

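The lid is past vertical and following the finger. Lowering further.

```bash
python3 -m pendant '[0.003,-0.027,0.019,0,1,0.003,-0.026,0.019,0,1,0.003,-0.026,0.02,0,1,0.003,-0.021,0.027,0,1,0.003,-0.021,0.027,0,1,0.002,-0.02,0.027,0,1]'; python3 -m pendant '[0.001,-0.01,0.022,0,1,0.001,-0.009,0.022,0,1,0.001,-0.009,0.02,0,1,0,0,0,0,1]'
```

```text
t: 34.9
eef_pos: [434.8, -202.8, 104.0]
tcp_rot: [-3.142, -0.0, 1.571]
ft_force: [1.0, -0.4, 1.1]
opening: 0.004
t: 35.4
eef_pos: [424.0, -201.7, 78.7]
tcp_rot: [-3.141, -0.0, 1.571]
ft_force: [0.5, 0.0, 1.0]
opening: 0.004
```

```bash
python3 -m pendant '[0,-0.005,0.01,0,1,0,-0.005,0.01,0,1,0,0,0.005,0,1,0,0,0,0,1]'
```

```text
t: 35.9
eef_pos: [420.0, -201.7, 69.0]
tcp_rot: [-3.141, -0.0, 1.571]
ft_force: [-0.2, 0.2, 0.4]
opening: 0.007
```

```bash
python3 -m pendant '[0,0,0.005,0,1,0,0,0.005,0,1,0,0,0,0,1]'; python3 -m pendant '[0,0,0.005,0,1,0,0,0.005,0,1,0,0,0,0,1,0,0,0,0,1]'
```

```text
t: 36.28
eef_pos: [420.3, -201.8, 66.9]
tcp_rot: [3.14, 0.001, 1.571]
ft_force: [-7.4, 2.6, 32.0]
opening: 0.008
t: 36.78
eef_pos: [420.3, -201.9, 66.2]
tcp_rot: [3.138, 0.002, 1.571]
ft_force: [-19.7, 9.1, 92.9]
opening: 0.005
```

The lid sits at 66 mm, so it's at its shut height with a firm push. Backing off and checking.

```bash
python3 -m pendant '[0,0,-0.06,0,1,0,0,-0.12,0,1,0,0,-0.12,0,1,-0.12,0.02,-0.03,-0.059,0,0,0,0,-0.059,-0.47,0,0,0,-0.059,-0.47,0,0,0,-0.059,-0.47,0,0,0,-0.059,-0.47,0,0,0,0,-0.47]'; python3 - <<'E'
from h import *
np.set_printoptions(precision=1,suppress=True)
for c in ("scene","top","wrist"):
  st=env.state()
  im=env.read_camera(c);  cv2.imwrite(f"pics/i_{c}.png",im[:,:,::-1])
  for n in("lid_hinge","lid_front","nut_mid","tin1"): print(c,n,[(np.array(d['xyz']),round(d['confidence'],2)) for d in env.landmark_of(n,c)])
cv2.imwrite(f"pics/i_scene.png",cv2.resize(cv2.imread("pics/i_scene.png")[30:280,120:420],None,fx=2.6,fy=2.2))
E
```

```text
t: 37.9
eef_pos: [428.1, -249.7, 193.2]
tcp_rot: [3.142, -0.0, 2.496]
ft_force: [0.1, 0.5, 0.3]
opening: 0.575
scene lid_hinge [(array([ 553.1, -220.3,   27.6]), 0.62)]
scene lid_front [(array([ 410.1, -202.3,   68.2]), 0.87), (array([ 487.9, -413.4,   66.3]), 0.75), (array([ 665.4, -425.9,   -1.4]), 0.34)]
scene nut_mid [(array([ 493.9, -413.1,   66.3]), 0.52), (array([484.2, 156.7,  36.9]), 0.17)]
scene tin1 [(array([486.1, 100.5,  41.3]), 0.95), (array([484.7, 158.7,  36.4]), 0.92), (array([481.8, 324.8,  37.5]), 0.91), (array([537.6,   7.2,  -0.3]), 0.83), (array([482.3, 214.2,  40.7]), 0.75), (array([482.6, 267. ,  41. ]), 0.73), (array([396.9,  13.3,   2.4]), 0.62)]
top lid_hinge []
top lid_front [(array([ 403.3, -194.4,   68.4]), 0.76), (array([483. , 100.9,  39.6]), 0.45)]
top nut_mid [(array([657. , 440.4,  -0.8]), 0.73), (array([485.6, 158.9,  44. ]), 0.67), (array([ 489.5, -411.5,   59.9]), 0.51)]
top tin1 [(array([479.1, 325.2,  40. ]), 0.78), (array([538. ,   8.6,   2.3]), 0.63), (array([479. , 271.6,  36.4]), 0.62), (array([485.5, 160.1,  42.2]), 0.51), (array([480.2, 214.1,  37.9]), 0.48), (array([483.8,  98.4,  39. ]), 0.46)]
wrist lid_hinge []
wrist lid_front [(array([ 408. , -196.3,   68.5]), 0.61)]
wrist nut_mid [(array([ 487.6, -414.2,   63.3]), 0.73)]
wrist tin1 [(array([537.9,   7.8,   2.5]), 0.89), (array([393. ,  11.2,  -0.1]), 0.8)]
```

View pics/i_scene.png

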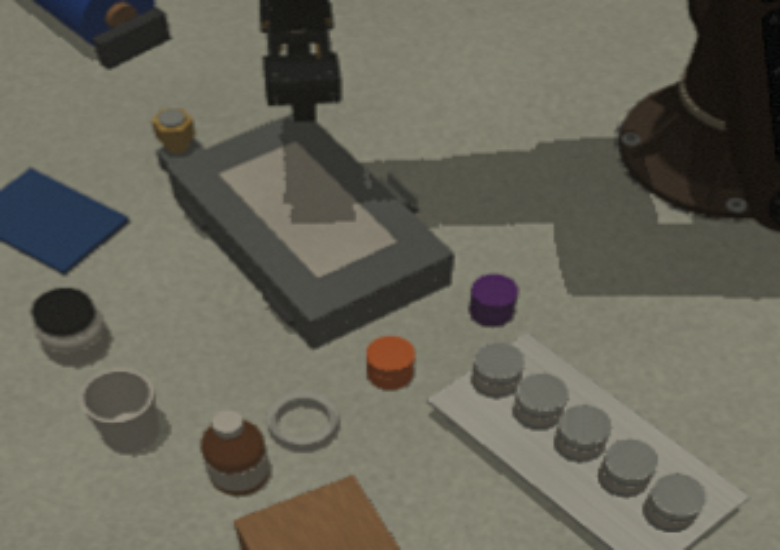

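View pics/i_wrist.png

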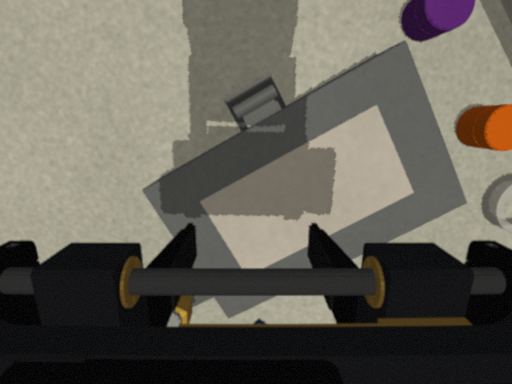

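Lid fully shut in the scene crop (flat box, (310,220)). Now going over the nut.

```bash
python3 -m pendant '[-0.124,-0.077,0,0,-0.47,-0.124,-0.077,0,0,-0.47,-0.124,-0.077,0,0,-0.47,0,0,0,0,-0.47,0,0,0,0,-0.47]'; python3 - <<'E'
from h import *
np.set_printoptions(precision=1,suppress=True)
st=env.state(); im=env.read_camera("wrist")
u,v=proj("wrist",(491,-413,80),st); print(u,v)
cv2.imwrite("pics/j.png",im[:,:,::-1])
u,v=int(u),int(v)
c=im[max(v-60,0):v+60,u-80:u+80]; cv2.imwrite("pics/jc.png",cv2.resize(c,None,fx=5,fy=5,interpolation=cv2.INTER_CUBIC)[:,:,::-1]); print(u-80,v-60)
E
```

```text
t: 39.28
eef_pos: [491.3, -412.4, 192.7]
tcp_rot: [3.141, -0.001, 2.497]
ft_force: [-0.1, 0.4, 0.5]
opening: 0.736
251.37887489562732 194.93894088473849
171 134
```

View pics/jc.png

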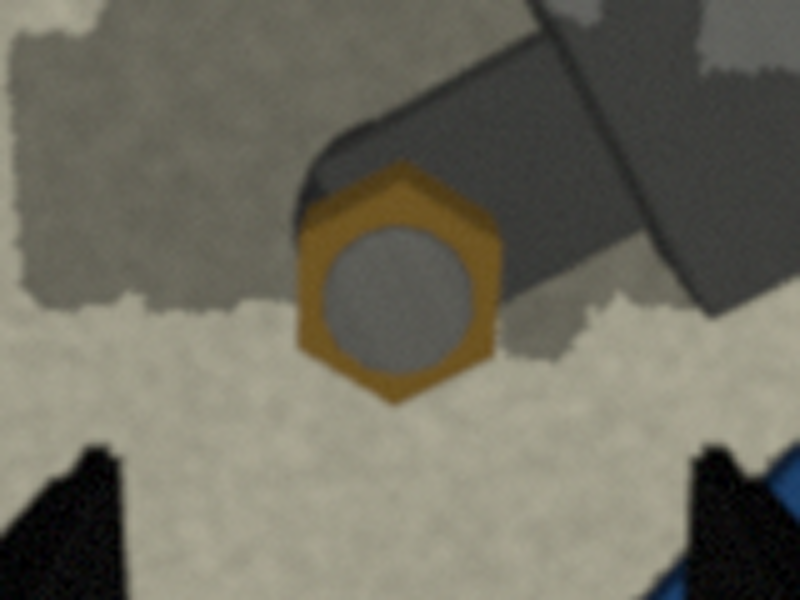

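The nut (crop centre (398,300)) lies under the TCP, with its flats parallel to the pads.

```bash
python3 -m pendant '[0,0,0.13,0,-0.47,0,0,0.12,0,-0.47,0,0,0.1,0,-0.47,0,0,0,0,-0.47]'; python3 -m pendant '[0,0,0,0,1,0,0,0,0,1,0,0,0,0,1,0,0,0,0,1]'
```

```text
t: 39.83
eef_pos: [490.8, -411.1, 51.5]
tcp_rot: [3.141, -0.005, 2.498]
ft_force: [-0.2, -0.4, 0.6]
opening: 0.736
t: 40.33
eef_pos: [491.7, -414.5, 54.5]
tcp_rot: [-3.14, 0.003, 2.498]
ft_force: [-4.5, -7.6, 4.9]
opening: 0.42
```

```bash
python3 -m pendant '[0,0,0,0.05,1,0,0,0,0.05,1,0,0,0,0.05,1,0,0,0,0.05,1,0,0,0,0.05,1,0,0,0,0.05,1,0,0,0,0.05,1,0,0,0,0,1]'; python3 -m pendant '[0,0,0,0.05,1,0,0,0,0.05,1,0,0,0,0.05,1,0,0,0,0.05,1,0,0,0,0.05,1,0,0,0,0.05,1,0,0,0,0.03,1,0,0,0,0,1,0,0,0,0,1]'; python3 -c "
from cell import env; s=env.state(); print(s['moment'],s['tcp_rot'],s['joints'])"
```

```text
t: 41.32
eef_pos: [488.5, -415.6, 54.4]
tcp_rot: [-3.138, 0.003, 1.396]
ft_force: [-24.1, -14.0, 10.9]
opening: 0.419
t: 42.45
eef_pos: [486.4, -413.4, 54.4]
tcp_rot: [-3.136, 0.007, 0.362]
ft_force: [-35.3, -4.6, 20.7]
opening: 0.416
[-1.03047222  6.2318033  -0.07157882] [-3.13644218  0.00739026  0.36156515] [-0.80582792  0.69644635  1.65781783 -0.00668926  0.79497784  0.40812506]
```

```bash
python3 -m pendant '[0,0,0,0.015,1,0,0,0,0.015,1,0,0,0,0,1]'; python3 -c "
from cell import env; s=env.state(); print(s['moment'],s['tcp_rot'])"
```

```text
t: 42.82
eef_pos: [486.7, -413.1, 54.4]
tcp_rot: [-3.137, 0.008, 0.268]
ft_force: [-32.1, -2.5, 18.6]
opening: 0.42
[-0.61636119  5.87370241  0.48536608] [-3.13706586  0.00765689  0.26780303]
```

Moment about z jumped from −0.07 to 0.49 N m with 2.23 rad turned, which suggests the stop. Releasing and checking.

```bash
python3 -m pendant '[0,0,0,0,-0.47,0,0,0,0,-0.47,0,0,0,0,-0.47]'; python3 -m pendant '[0,0,-0.06,0,-0.47,0,0,-0.13,0,-0.47,0,0,-0.15,0,-0.47,0,0,0,0,-0.47,0,0,0,0,-0.47]'; python3 - <<'E'
from h import *
np.set_printoptions(precision=1,suppress=True)
st=env.state(); im=env.read_camera("wrist")
u,v=proj("wrist",(491,-413,80),st); print(u,v)
u,v=int(u),int(v)
c=im[max(v-60,0):v+60,u-80:u+80]; cv2.imwrite("pics/kc.png",cv2.resize(c,None,fx=5,fy=5,interpolation=cv2.INTER_CUBIC)[:,:,::-1])
E
```

```text
t: 43.2
eef_pos: [492.1, -412.9, 53.3]
tcp_rot: [3.141, -0.0, 0.267]
ft_force: [0.4, 0.5, 0.1]
opening: 0.68
t: 43.82
eef_pos: [491.7, -412.6, 188.8]
tcp_rot: [-3.141, 0.0, 0.267]
ft_force: [0.5, 0.2, -0.5]
opening: 0.735
251.92443101098067 196.33158973499377
```

View pics/kc.png

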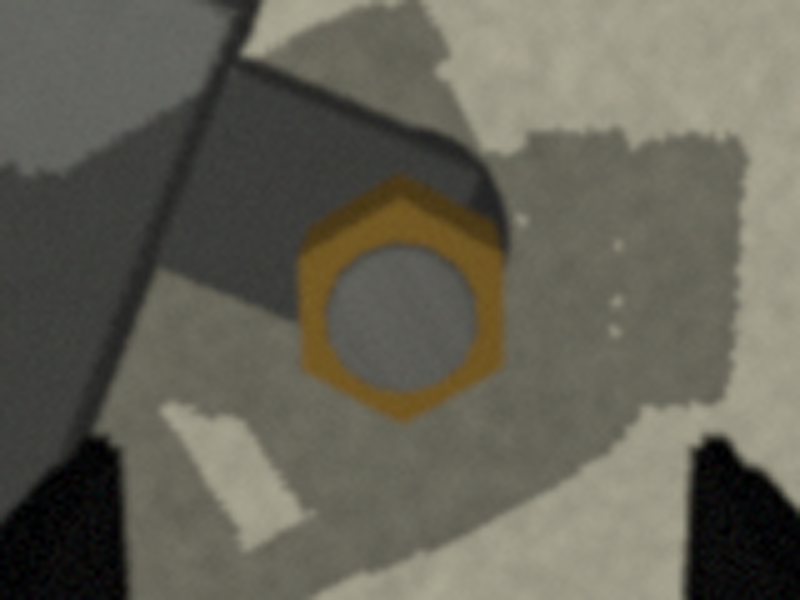

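The flats are parallel to the jaws at yaw 0.267, so the nut followed the full turn. Now one last check of everything.

```bash
python3 - <<'E'
from h import *
np.set_printoptions(precision=1,suppress=True)
for c in ("scene","top"):
  im=env.read_camera(c);  cv2.imwrite(f"pics/l_{c}.png",im[:,:,::-1])
  for n in("lid_front","tin1","bottle","tape","jar","beaker","filmpad","spatula","glovebox"): print(c,n,[(np.array(d['xyz']),round(d['confidence'],2)) for d in env.landmark_of(n,c)])
cv2.imwrite(f"pics/l_scene.png",cv2.resize(cv2.imread("pics/l_scene.png")[30:280,120:420],None,fx=2.6,fy=2.2))
E
```

```text
scene lid_front [(array([ 410.6, -201.5,   67. ]), 0.83)]
scene tin1 [(array([485.9, 215.2,  40.1]), 0.98), (array([484. , 160. ,  37.2]), 0.94), (array([536.4,   6.2,   2.6]), 0.85), (array([485.4, 269. ,  39. ]), 0.78), (array([480.2, 323. ,  40.9]), 0.75), (array([486.1, 100.2,  45. ]), 0.66), (array([395.2,  12.7,   2.7]), 0.57)]
scene bottle [(array([743.8,   5.2,   2. ]), 0.74)]
scene tape [(array([655.1,   3.2,  -0.8]), 0.8), (array([485. , 159.2,  38. ]), 0.63)]
scene jar [(array([ 748.5, -244.3,   -2.2]), 0.58)]
scene beaker [(array([ 784.5, -111.1,   -1.3]), 0.85)]
scene filmpad [(array([ 668.4, -426.7,   -0.2]), 0.93), (array([486.1, 100.1,  44.2]), 0.38)]
scene spatula [(array([657.3, 442. ,   2.8]), 0.72), (array([ 668.2, -425.5,   -0.3]), 0.41)]
scene glovebox [(array([769.6, 210.6,   1.9]), 0.85), (array([ 785.8, -109.3,   -1.6]), 0.5)]
top lid_front [(array([ 408.3, -194.2,   71.4]), 0.87), (array([659.8, 442.7,   0.6]), 0.56)]
top tin1 [(array([485.5, 161.8,  40.7]), 0.8), (array([479.1, 214.9,  40.3]), 0.77), (array([537.7,   7.5,   2.1]), 0.57), (array([403.4,  12.2,   0.2]), 0.56), (array([483.2,  97.9,  37.7]), 0.5), (array([482.9, 270.9,  37.1]), 0.5)]
top bottle [(array([738.3,   9.6,  -1.6]), 0.64), (array([ 665.6, -425.5,    0.2]), 0.24)]
top tape [(array([654.3,  -1.7,  -0.7]), 0.72), (array([482.1,  97.7,  38. ]), 0.39), (array([483. , 219.1,  -0.7]), 0.27)]
top jar [(array([ 753.1, -255.1,    0.7]), 0.89)]
top beaker [(array([ 469.2, -203.8,   -3.4]), 0.62), (array([ 786.5, -109.4,    2.3]), 0.56)]
top filmpad [(array([ 668.6, -426.9,    0.9]), 0.97), (array([650.6,  -3.2,   0.5]), 0.67)]
top spatula [(array([655.9, 443.8,   0.8]), 0.81)]
top glovebox [(array([772. , 212.7,   0.9]), 0.79)]
```

View pics/l_scene.png

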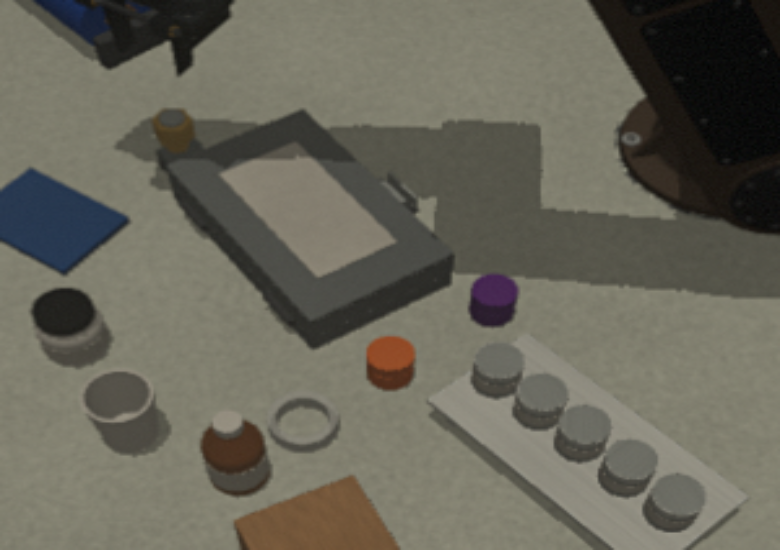

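View pics/l_top.png

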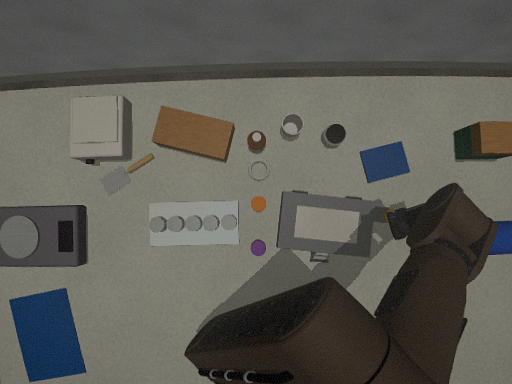

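The five tins are in one row, the lid is flat at z≈67–71, the nut is turned and the bystanders haven't moved. Handing in.

```bash
python3 -c "
from cell import env
print(env.job_done(), env.state()['t'])"
```

```text
the job is handed in; nothing more can be done
the job is handed in; nothing more can be done
```

I moved all five tins out of the case, shut the lid past its catch, turned the nut clockwise to its stop, and handed the job in at about 45 s. The hand-in reports no verdict, so success rests on my own checks.

- **Tins:** They stand upright in one row, x within about 4 mm of the shelf's centre line (x ≈ 482). Their y positions are about 100, 158, 214, 269 and 325 mm, so neighbouring centres are at most about 60 mm apart. The last tin had shifted about 10 mm inside the case before I reached it, so I measured it again before gripping.
- **Lid:** The finger stopped at 66–67 mm, which is the shut height, and the final pictures show the lid flat. The last press peaked at about 93 N at the wrist, more than intended but under the 120 N limit.
- **Nut:** It turned 2.23 rad by tool angle without slipping (the jaw opening stayed at 0.42). The twisting moment rose to about 0.5 N m at the end, which suggests the stop. Afterwards its flats still lay parallel to the jaws. I saw sideways forces of up to about 35 N during the turn.
- **Other things on the bench:** Camera readings before and after agree within measurement noise, and I left the orange and purple look-alikes alone. The network gave a few false reports, such as a beaker inside the case. It also missed the tin at y ≈ 325 in the last top view. The pictures and the scene camera contradicted those reports.

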